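# Lock the lid of the wax box with its four side clips

### The arm

A 7-joint arm with a two-finger parallel gripper is mounted at the origin on a cart in front of the work surface, level with it; the furniture and walls round the work are solid. World frame = base frame: x ahead of the robot, y to its left, z up, the work surface at z = 0. Lengths are in mm, angles in rad, forces in N, time in s.
With the tool pointing down it reaches from about 400 to 850 mm from the base axis. Payload 4.5 kg.
Tool frame: the origin (TCP) lies at the very end of the fingers, on their centre line; the grasp point (between the pads) lies 19 mm behind it (arm.pinch_z is the distance from the TCP to the grasp point, in mm); z points along the fingers, y is the line along which they close (so a half turn about z gives the same grasp; the last joint's range is limited). The gripper opens to 85 mm and grips with 20 to 120 N. Pads are 22 mm wide; open, the fingers measure 114 mm over their backs; the gripper's body (76 mm by 85 mm) begins 54 mm behind the grasp point. The pads swing forward as they close: fully open they stand 13 mm farther back than shut.
Start: joints at [-1.306, 0.689, -0.195, 1.565, 0.157, 0.902, -0.215], TCP at [142.951, 608.456, 231.317] pointing down, gripper open.
Joint ranges: [-3.01, 3.01], [-0.46, 2.08], [-1.47, 1.51], [0.13, 2.56], [-1, 4.14], [0.04, 2.09], [-2.66, 2.66]. Speed limits (rad/s): [2.57, 2.57, 3.14, 3.14, 3.14, 3.14, 3.14].

### API

Orientations are given as a rotation vector (axis times angle).
In Python, from cell import arm, effector, kinematics, readout, optics, job gives the robot as it stands. The module is installed in compiled form; this text tells all that it offers. Calls block until the motion is done:
- arm.move_ptp(position, orientation): joint-space move of the TCP to a pose.
- arm.servo_line(position, velocity=150, rotation=None, until_force=None): straight line of the TCP; rotation=None keeps the orientation; velocity is the mean speed in mm/s. With until_force (N) it stops when the force on the tool has changed by that much, and returns True; else False.
- arm.movej(angles): joint-space move.
- effector.release() and effector.close_gripper(newtons=None): open the fingers fully, or close them until they stop; newtons is the grip in N (None keeps the last).
- arm.hold(seconds).
- kinematics.solve_ik(position, orientation): joint angles nearest the present ones, or None.
- readout.get_obs(): the state.
- optics.capture(name): name is "scene" or "top" or "wrist"; returns the picture (480x640x3 uint8, red, green, blue); there is no depth.
- optics.camera_model(name): a dict with "fov_y" (degrees; the focal length in pixels is half the picture's height over the tangent of half this angle, whatever the lens; pixels are square), "cx", "cy" (the principal point, pixels), "k1" (the pictures are not rectified: a ray, as slopes to the right and down, at radius r is drawn at 1 + k1 r^2 times it, then the intrinsics apply), "position" and "rotation" of the camera in the world. Camera axes: x right, y down, z forward; pixel columns grow to the right and rows downward; lengths in mm; the calibration is good to about 2 mm. A picture is of the moment at which its call begins: read the wrist's pose just before it. camera_model takes no time and is no camera call; for the wrist camera it gives the pose at the moment of the call.
A pose or a line that the arm cannot do raises arm.Unreachable and nothing moves.
- job.finish_job(): hands the job in; it is judged then, once.
The state is a dict: "clock": time; "qpos": joint angles; "joint_velocities": joint speeds; "effort": joint torques, N m; "position": TCP position; "tool_rot": TCP orientation; "wrist_force": force on the tool from outside, world axes, zero at the start; "wrist_torque": the same for the moment, N m; "grip_width": opening from 0.0 (shut) to 1.0 (fully open); "grasp_force": force on a finger pad.
Only numpy, scipy, OpenCV 4.12 (cv2) and the standard library are available. Lean on these libraries where they do the work, as an engineer would, in place of code of your own. Each camera call takes 0.05 s, during which the arm holds its last target. There are 200 camera calls.

### The job

The lid of the large white storage box is on, but its four side clips still stick out. Flip all four clips fully down, so that each lies flat against its side of the box, without shoving the box away or tipping it.

Things in the scene. Friction and masses are not known exactly. Their poses are not given: they have to be found in the camera images.
- storage_box: large loose box, 1.8 kg, white tub, grey lid fixed on, 130 (x) x 180 (y) mm, lid top 79 mm high. Origin: centre of underside, z up. Yaw within 40 deg of x pointing away from the robot, y to its left. A clip at the middle of each side; hinge axes level, along the sides, 70 mm above the table, at x = +68 (far), x = -68 (near), y = +93 (left), y = -93 mm (right). A smaller box, clips down, is no part of it.
- clip_near (a joint): clip on the box's -x side: white flap 60 mm wide, 38 mm from hinge axis to free end, 4 mm thick, with a small bead along the outside of its free end (4 mm out from the flap's mid plane). 0 = down flat along the side (its stop), 1.57 = sticking out level; starts at 1.1 to 1.6, opens to 1.75. The hinge stays where left and yields to about 1 N at the free end; no spring or snap.
- clip_far (a joint): the same clip, on the box's +x side; same angles
- clip_left (a joint): the same clip, on the box's +y side; same angles. Beyond it, to the left of the work and nearer the robot, stands a wooden drawer chest about 0.22 m high: pass clear of it
- clip_right (a joint): the same clip, on the box's -y side; same angles
There are look-alikes about, which are no part of the job. What is shaped like the storage_box but black is not meant.

How it is judged (in metres and radians):
At the end, for the whole second after the job is handed in: All four clips are down, each within 10 degrees (0.18 rad) of flat against its side, and the box stands level and still, within 40 mm of where it stood at the start (value of joint each of clip_near, clip_far, clip_left, clip_right below 0.18 rad and linear speed of storage_box below 0.02 m/s and angle between storage_box's own z axis and vertical below 0.1 rad); the robot touches nothing.
It fails at once if the box is shoved more than 40 mm from where it stood (distance of storage_box from where it was at the start of the episode above 0.04 m).
It fails at once if the box is tipped by more than 15 degrees (angle between storage_box's own z axis and vertical above 0.26 rad).
It also fails if it takes over 59 s, if anything falls off the work surface, if the arm or the gripper's body presses on something with over 40 N, if the wrist force passes 120 N, or if a joint passes its speed limit or range.

## Working session

There is one attempt and no reset: what is moved stays moved. The work goes in short steps, each a Python script; the robot and the scene stay as the last script left them, time stands still between calls to the robot, and variables do not carry over. Pictures are saved under pics/ and viewed, at most 10 in all, crops included, and the job is handed in when it is done.

```bash
mkdir -p pics
python3 - <<'E'
from cell import arm, effector, kinematics, readout, optics, job
import cv2, numpy as np
for n in ("top","scene"):
    im=optics.capture(n); cv2.imwrite(f"pics/{n}0.png",im[:,:,::-1])
    print(n,optics.camera_model(n))
o=readout.get_obs(); print(o["clock"],o["position"],o["tool_rot"])
E
```

```text
top {'fov_y': 48.214136765223486, 'cx': 307.0840342119545, 'cy': 253.68419566516252, 'k1': 5.5943395679311205e-05, 'position': array([404.84141566, -29.00491473, 990.4831697 ]), 'rotation': array([-2.19261606,  2.13282366, -0.10166431])}
scene {'fov_y': 57.23135734444263, 'cx': 323.51166014202784, 'cy': 243.00000642329502, 'k1': 0.03578098653083289, 'position': array([230.84298518, 537.5051877 , 690.03614564]), 'rotation': array([-0.65069465,  2.64596184, -1.10148047])}
0.1 [142.88779258 607.84649202 230.55907405] [-3.61563058e-01 -3.12066503e+00  2.62319374e-03]
```

View pics/top0.png

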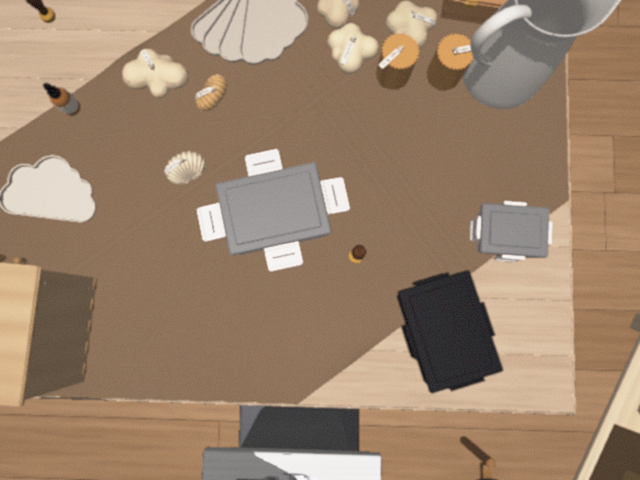

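View pics/scene0.png

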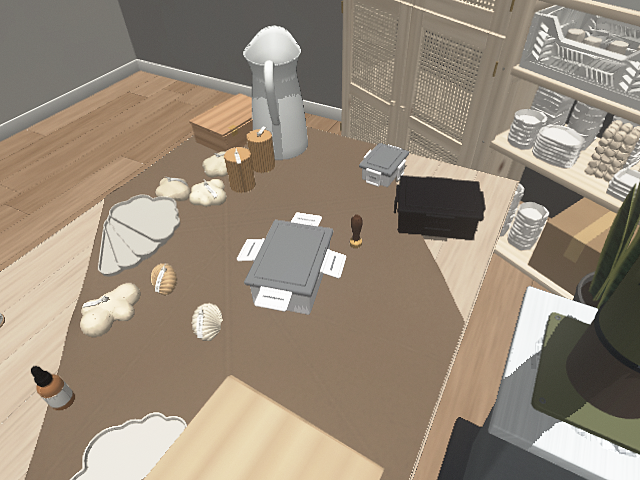

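Candidates: the large grey-lidded box with its clips out at top (273,208); the small grey box with clips down at (515,231); the black box at (450,332). I choose (273,208). I will also keep clear of the dark-handled object at (357,254).

```bash
cat > h.py <<'E'
import cv2, numpy as np
from scipy.spatial.transform import Rotation as R
from cell import optics
def world(name,px,z,m=None):
    m=m or optics.camera_model(name); f=240/np.tan(np.radians(m["fov_y"]/2))
    K=np.array([[f,0,m["cx"]],[0,f,m["cy"]],[0,0,1]])
    u=cv2.undistortPoints(np.array(px,float).reshape(-1,1,2),K,np.array([m["k1"],0,0,0]))[:,0]
    d=R.from_rotvec(m["rotation"]).apply(np.c_[u,np.ones(len(u))])
    return m["position"]+d*((z-m["position"][2])/d[:,2])[:,None]
def lid(im):
    hsv=cv2.cvtColor(im,cv2.COLOR_RGB2HSV)
    g=((hsv[...,1]<45)&(hsv[...,2]>60)&(hsv[...,2]<165)).astype(np.uint8)
    g[:, :190]=0; g[:,380:]=0; g[:130]=0; g[290:]=0
    g=cv2.morphologyEx(g,cv2.MORPH_OPEN,np.ones((5,5)))
    c=max(cv2.findContours(g,0,1)[0],key=cv2.contourArea)
    w=world("top",c[:,0].astype(float),79)[:,:2]
    r=cv2.minAreaRect(w.astype(np.float32)); p=cv2.boxPoints(r)
    e=[p[1]-p[0],p[2]-p[1]]; long=max(e,key=np.linalg.norm)
    if long[1]<0: long=-long
    yaw=np.arctan2(-long[0],long[1])
    return np.array(r[0]),yaw,r[1],c
E
python3 - <<'E'
from h import *
im=cv2.imread("pics/top0.png")[:,:,::-1].copy()
c,yaw,s,cn=lid(im); print(c,np.degrees(yaw),s)
print(world("top",[(357,256),(335,195),(210,222),(264,160),(283,257),(40,265),(90,280),(85,382)],70).round())
print(world("top",[(40,265),(22,404)],220).round())
o=im[130:290,170:390,::-1].copy(); cv2.drawContours(o,[cn-np.array([170,130])],-1,(0,0,255),1)
cv2.imwrite("pics/crop1.png",cv2.resize(o,None,fx=3.5,fy=3.5,interpolation=2))
E
```

```text
[576.80603027  42.73731995] 13.953801 (130.9658203125, 178.39344787597656)
[[ 499. -104.   70.]
 [ 605.  -64.   70.]
 [ 552.  152.   70.]
 [ 665.   62.   70.]
 [ 494.   23.   70.]
 [ 469.  443.   70.]
 [ 445.  355.   70.]
 [ 273.  351.   70.]]
[[458. 366. 220.]
 [261. 376. 220.]]
```

View pics/crop1.png

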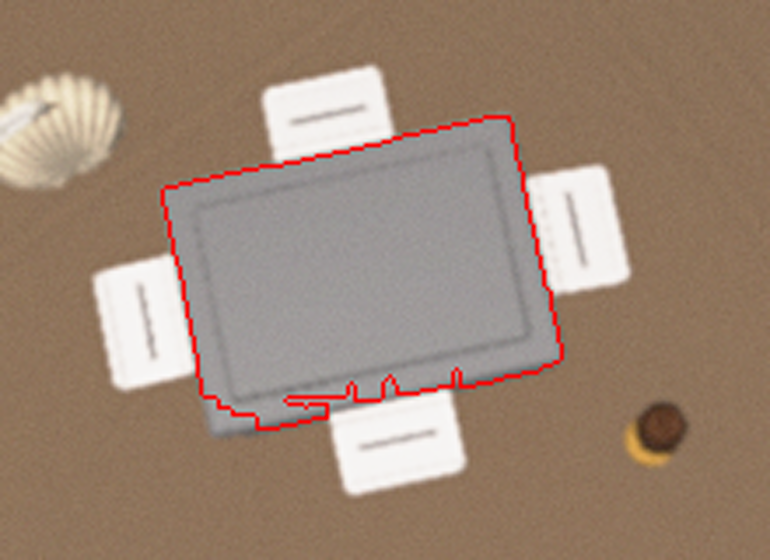

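```bash
cat > flip.py <<'E'
from h import *
from cell import arm, effector, kinematics, readout, job
C=np.array([576.8,42.7]); YAW=np.radians(13.95)
SIDES={"far":(0,68),"left":(90,93),"near":(180,68),"right":(270,93)}
def flip(side,zlow=28,r0=31):
    a,h=SIDES[side]; phi=YAW+np.radians(a); u=np.array([np.cos(phi),np.sin(phi)])
    P=lambda r,z:[*(C+u*(h+r)),z]
    q=np.array(readout.get_obs()["qpos"]); best=None
    for k in (0,np.pi):
        x=np.array([np.cos(phi+k),np.sin(phi+k),0]); z=np.array([0,0,-1.])
        rv=R.from_matrix(np.c_[x,np.cross(z,x),z]).as_rotvec()
        s=kinematics.solve_ik(P(r0,150),rv)
        if s is not None:
            d=abs(np.array(s)-q).max()
            if best is None or d<best[0]: best=(d,rv)
    print(side,"joint travel",best[0])
    arm.move_ptp(P(r0,150),best[1])
    arm.servo_line(P(r0,88),velocity=120)
    hit=arm.servo_line(P(r0,zlow),velocity=50,until_force=15)
    o=readout.get_obs(); print(" down",hit,o["position"].round(1),o["wrist_force"].round(1))
    hit=arm.servo_line(P(12,zlow),velocity=25,until_force=4)
    o=readout.get_obs(); p=o["position"]
    print(" in",hit,"r=",round((p[:2]-C)@u-h,1),"z",p[2].round(1),"F",o["wrist_force"].round(1))
    arm.servo_line(P(r0,zlow),velocity=80)
    arm.servo_line(P(r0,150),velocity=150)
    print(" t",readout.get_obs()["clock"])
E
python3 - <<'E'
from flip import *
effector.close_gripper(20)
o=readout.get_obs(); p=o["position"]
arm.servo_line([p[0],p[1],340],velocity=150)
x=np.array([np.cos(YAW),np.sin(YAW),0]); z=np.array([0,0,-1.])
arm.move_ptp([480,20,300],R.from_matrix(np.c_[x,np.cross(z,x),z]).as_rotvec())
print(readout.get_obs()["clock"],readout.get_obs()["qpos"])
flip("near")
m=optics.camera_model("scene");im=optics.capture("scene")
cv2.imwrite("pics/s1.png",cv2.resize(im[160:360,180:420,::-1],None,fx=3,fy=3,interpolation=2))
E
```

```text
4.1583 [-0.50416479  0.45513989  0.55753222  1.91607187 -0.31351909  0.85678549
 -1.10924089]
near joint travel 0.394158609916694
 down False [480.5  18.8  28.2] [-0.7 -0.6  0.3]
 in True r= 15.5 z 27.6 F [-0.3  0.1  0.1]
 t 8.7417
```

View pics/s1.png

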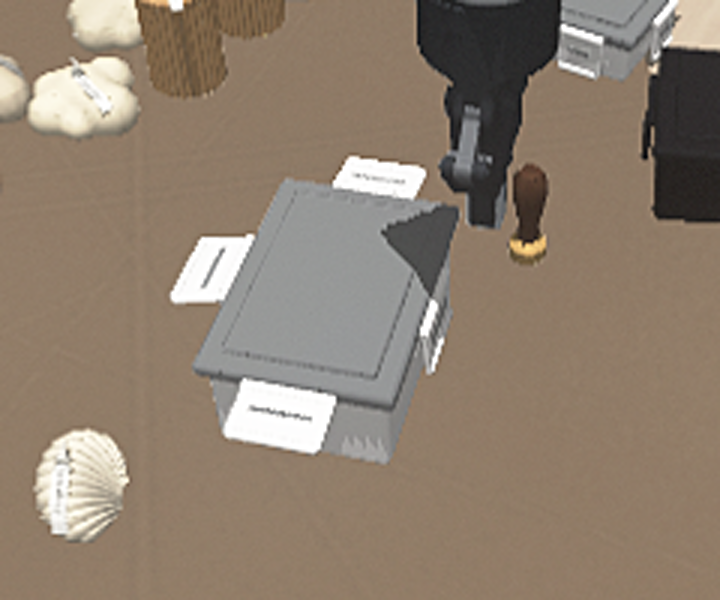

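The near clip (crop 435,335) is folded down against the side. The left (280,415), far (210,270) and right (380,178) clips are still out, so I repeat the move for those three.

Run:
```python
from flip import *
flip("right"); flip("far"); flip("left")
a=np.radians(104)+0; 
arm.move_ptp([420,0,300],readout.get_obs()["tool_rot"])
for n in ("top","scene"):
    im=optics.capture(n); cv2.imwrite(f"pics/{n}2.png",im[:,:,::-1])
    if n=="top": print(lid(im)[:3])
t=cv2.imread("pics/top2.png")[120:300,170:380]; s=cv2.imread("pics/scene2.png")[180:340,200:400]
cv2.imwrite("pics/c2.png",np.hstack([cv2.resize(t,(400,343)),cv2.resize(s,(400,343))]))
print(readout.get_obs()["clock"])
```

```text
right joint travel 1.0975202998243798
 down False [606.8 -77.7  28.2] [ 0.  -0.6 -0.1]
 in True r= 17.0 z 27.7 F [ 0.9 -0.3  0.4]
 t 13.7
far joint travel 0.9627964560047502
 down False [672.9  66.5  28.2] [0.2 0.  0.1]
 in True r= 18.6 z 27.9 F [1.4 0.3 1.5]
 t 18.45
left joint travel 1.0193484463164733
 down False [547.1 163.2  28.2] [-0.3 -0.1 -0.3]
 in True r= 16.8 z 27.7 F [-0.  -0.6 -0.2]
 t 23.2833Traceback (most recent call last):
  File "<stdin>", line 7, in <module>
  File "h.py", line 15, in lid
    c=max(cv2.findContours(g,0,1)[0],key=cv2.contourArea)
ValueError: max() iterable argument is empty
```

Run:
```python
from flip import *
arm.move_ptp([330,-420,320],readout.get_obs()["tool_rot"])
for n in ("top","scene"):
    cv2.imwrite(f"pics/{n}3.png",optics.capture(n)[:,:,::-1])
t=cv2.imread("pics/top3.png"); s=cv2.imread("pics/scene3.png")
cv2.imwrite("pics/c3.png",np.hstack([cv2.resize(t[120:300,170:380],(400,343)),cv2.resize(s[180:340,200:400],(400,343))]))
print(readout.get_obs()["clock"])
try: print(lid(t[:,:,::-1].copy())[:3])
except Exception as e: print(e)
```

```text
26.0167
(array([584.39263916,  44.3414917 ]), np.float32(0.24353956), (115.46663665771484, 178.9315948486328))
```

View pics/c3.png

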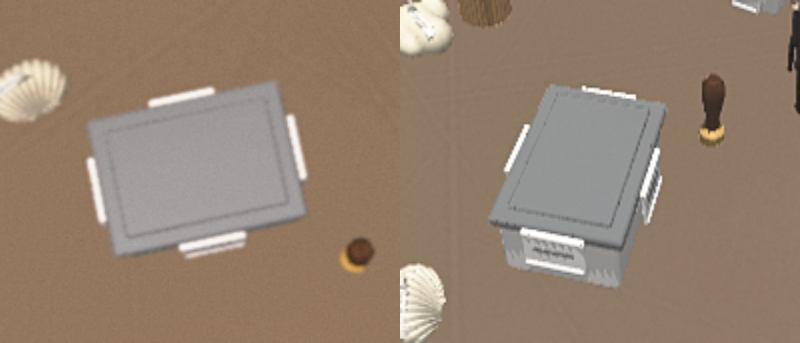

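Left crop (top view): all four clips show only thin strips at the lid edges, at (182,97), (297,148), (212,244) and (96,190), and the box has not visibly moved. Right crop (scene view): the left clip (552,252) and near clip (650,185) lie flat. The contact stops agree: opposite sides sum to 34.1 and 33.8 mm, against an expected 2 x 17 mm for flat clips.

```bash
python3 -c "
from cell import job
print(job.finish_job())"
```

```text
the job is handed in; nothing more can be done
None
```

I handed the job in with all four clips folded flat against the box and no visible movement of the box, about 26 s into the 59 s allowed; `finish_job()` gave no verdict.

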